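# Press-test leaf spring units, sort them and sign off

### The job

Test every spring unit on the bench: press its leaf straight down, half-way along, with about 10 N (not much less and never much more; the brass tell-tale keeps what you reached) and judge how far it gives, about 3 mm at mid-span for a sound spring and about 9 mm for a tired one. Set each sound unit lengthwise in a pocket of its own in the wooden tray and each tired one in the plain steel tray, all standing flat on the tray floor with the leaf up. When all are put away, sign the batch off by pressing the long bar switch right down at its middle, so that both ends go down evenly, and let it come up; leave the other tools alone.

Things in the scene. Friction and masses are not known exactly. Their poses are not given: they have to be found in the camera images.
- unit_1_centre (a point): Loose spring unit (up to four alike; some may be absent): dark steel channel 120 mm long (its x), 44 mm wide (y), 60 mm high, 0.3 to 0.5 kg. Point: middle of the channel, 20 mm above the underside, z up. Grip here across two 30 mm high cheeks, 44 mm over their outsides, pads 26 mm above the underside. At its +x end a 60 mm high anchor block holds a leaf reaching to -x above the channel.
- unit_1_mid (a point): That unit's bright leaf, 92 mm free length, 22 mm wide, 3 mm thick: point on its top face at mid-span (thin cross line), 52 mm above the underside, 10 mm to -x of the channel's middle; moves with the leaf. Press straight down here. Under 10 N it gives about 2.7 mm if sound, about 9 mm if tired, in proportion to force, and springs back.
- unit_1_tell (a joint): That unit's tell-tale, a brass crossbar in two guide posts under the leaf's free end: how far (m) the leaf has pushed it down. It stays at the lowest point reached, so it keeps the largest deflection of the leaf's end, about 1.9 times that at mid-span: about 0.005 after 10 N if sound, 0.017 if tired; 0 = not pressed.
- unit_2_centre (a point): Loose spring unit (up to four alike; some may be absent): dark steel channel 120 mm long (its x), 44 mm wide (y), 60 mm high, 0.3 to 0.5 kg. Point: middle of the channel, 20 mm above the underside, z up. Grip here across two 30 mm high cheeks, 44 mm over their outsides, pads 26 mm above the underside. At its +x end a 60 mm high anchor block holds a leaf reaching to -x above the channel.
- unit_2_mid (a point): That unit's bright leaf, 92 mm free length, 22 mm wide, 3 mm thick: point on its top face at mid-span (thin cross line), 52 mm above the underside, 10 mm to -x of the channel's middle; moves with the leaf. Press straight down here. Under 10 N it gives about 2.7 mm if sound, about 9 mm if tired, in proportion to force, and springs back.
- unit_2_tell (a joint): That unit's tell-tale, a brass crossbar in two guide posts under the leaf's free end: how far (m) the leaf has pushed it down. It stays at the lowest point reached, so it keeps the largest deflection of the leaf's end, about 1.9 times that at mid-span: about 0.005 after 10 N if sound, 0.017 if tired; 0 = not pressed.
- unit_3_centre (a point): Loose spring unit (up to four alike; some may be absent): dark steel channel 120 mm long (its x), 44 mm wide (y), 60 mm high, 0.3 to 0.5 kg. Point: middle of the channel, 20 mm above the underside, z up. Grip here across two 30 mm high cheeks, 44 mm over their outsides, pads 26 mm above the underside. At its +x end a 60 mm high anchor block holds a leaf reaching to -x above the channel.
- unit_3_mid (a point): That unit's bright leaf, 92 mm free length, 22 mm wide, 3 mm thick: point on its top face at mid-span (thin cross line), 52 mm above the underside, 10 mm to -x of the channel's middle; moves with the leaf. Press straight down here. Under 10 N it gives about 2.7 mm if sound, about 9 mm if tired, in proportion to force, and springs back.
- unit_3_tell (a joint): That unit's tell-tale, a brass crossbar in two guide posts under the leaf's free end: how far (m) the leaf has pushed it down. It stays at the lowest point reached, so it keeps the largest deflection of the leaf's end, about 1.9 times that at mid-span: about 0.005 after 10 N if sound, 0.017 if tired; 0 = not pressed.
- unit_4_centre (a point): Loose spring unit (up to four alike; some may be absent): dark steel channel 120 mm long (its x), 44 mm wide (y), 60 mm high, 0.3 to 0.5 kg. Point: middle of the channel, 20 mm above the underside, z up. Grip here across two 30 mm high cheeks, 44 mm over their outsides, pads 26 mm above the underside. At its +x end a 60 mm high anchor block holds a leaf reaching to -x above the channel.
- unit_4_mid (a point): That unit's bright leaf, 92 mm free length, 22 mm wide, 3 mm thick: point on its top face at mid-span (thin cross line), 52 mm above the underside, 10 mm to -x of the channel's middle; moves with the leaf. Press straight down here. Under 10 N it gives about 2.7 mm if sound, about 9 mm if tired, in proportion to force, and springs back.
- unit_4_tell (a joint): That unit's tell-tale, a brass crossbar in two guide posts under the leaf's free end: how far (m) the leaf has pushed it down. It stays at the lowest point reached, so it keeps the largest deflection of the leaf's end, about 1.9 times that at mid-span: about 0.005 after 10 N if sound, 0.017 if tired; 0 = not pressed.
- pocket_1 (a point): Wooden tray fixed to the bench, left or right of the work, 180 (x) by 240 mm (y); a divider makes two pockets side by side in y, each 168 mm long (x), 109 mm wide (y). Floor 4 mm, lips and divider 10 mm above the bench. Point: centre of the first pocket's floor, axes along the tray.
- pocket_2 (a point): Centre of the floor of the same wooden tray's second pocket.
- plain_floor (a point): Plain sheet-steel tray without divider, fixed to the bench on the other side, outside 180 (x) by 240 mm (y), inside 168 by 228 mm, floor 4 mm and lips 10 mm above the bench. Point: centre of its floor, axes along the tray. Two units fit side by side, centres 60 mm either side of this point in y.
- bar_centre (a point): Long bar switch beyond the units: an aluminium bar 250 mm long (its y) and 24 mm wide (x) sprung on a grey base. This point: middle of the bar's top face, 40 mm above the bench when up; moves with the bar.
- bar_press (a joint): How far the middle of the bar is pressed down (m): 0 up, 0.008 fully down (3 N to start it, 8 N fully down); it springs back up.
- bar_rock (a joint): Rocking of the bar (rad): 0 when both ends are level; pressing off the middle tips it (about 0.013 rad for each 10 mm off the middle).
- tape_measure: Tape measure, 32x82x66 mm, standing beyond the bar switch: leave alone. Origin under its centre.
- try_square: Try square, 92x166x18 mm, lying beyond the bar switch: leave alone. Origin under its centre.
- paste_tin: Closed round tin, 72 mm across and 49 mm high, beyond the bar switch: leave alone. Origin under its centre.

How it is judged (in metres and radians):
On the way, in this order (a step that is already met when the one before it is completed fails the run):
1. every unit present has been press-tested with about 10 N and stands leaf up in the right tray, all let go (((x of unit_1_centre in the frame of pocket_1 between -0.025 and 0.025 m and y of unit_1_centre in the frame of pocket_1 between -0.033 and 0.033 m and z of unit_1_centre in the frame of pocket_1 between 0.014 and 0.026 m and angle between unit_1_centre's own z axis and vertical below 0.12 rad) or (x of unit_1_centre in the frame of pocket_2 between -0.025 and 0.025 m and y of unit_1_centre in the frame of pocket_2 between -0.033 and 0.033 m and z of unit_1_centre in the frame of pocket_2 between 0.014 and 0.026 m and angle between unit_1_centre's own z axis and vertical below 0.12 rad)) and angle between the x axis of each of unit_1_centre, unit_4_centre and the x axis of pocket_1, either way round below 0.3 rad and value of joint unit_1_tell between 0.003 and 0.0075 m and ((x of unit_4_centre in the frame of pocket_1 between -0.025 and 0.025 m and y of unit_4_centre in the frame of pocket_1 between -0.033 and 0.033 m and z of unit_4_centre in the frame of pocket_1 between 0.014 and 0.026 m and angle between unit_4_centre's own z axis and vertical below 0.12 rad) or (x of unit_4_centre in the frame of pocket_2 between -0.025 and 0.025 m and y of unit_4_centre in the frame of pocket_2 between -0.033 and 0.033 m and z of unit_4_centre in the frame of pocket_2 between 0.014 and 0.026 m and angle between unit_4_centre's own z axis and vertical below 0.12 rad)) and value of joint unit_4_tell between 0.003 and 0.0075 m and horizontal distance between unit_1_centre and unit_4_centre above 0.08 m and x of unit_2_centre in the frame of plain_floor between -0.055 and 0.055 m and y of unit_2_centre in the frame of plain_floor between -0.095 and 0.095 m and z of unit_2_centre in the frame of plain_floor between 0.014 and 0.026 m and angle between each of unit_2_centre, unit_3_centre's own z axis and vertical below 0.12 rad and value of joint unit_2_tell between 0.01 and 0.025 m and x of unit_3_centre in the frame of plain_floor between -0.055 and 0.055 m and y of unit_3_centre in the frame of plain_floor between -0.095 and 0.095 m and z of unit_3_centre in the frame of plain_floor between 0.014 and 0.026 m and value of joint unit_3_tell between 0.01 and 0.025 m and contact force between the fingers and unit_1 below 0.5 N and contact force between the fingers and unit_2 below 0.5 N and contact force between the fingers and unit_3 below 0.5 N and contact force between the fingers and unit_4 below 0.5 N), for 0.2 s.
2. the bar switch is pressed down (over 5.5 mm) with both ends level (within 0.03 rad) (value of joint bar_press above 0.0055 m and value of joint bar_rock between -0.03 and 0.03 rad), for 0.2 s.
At the end, for the whole second after the job is handed in: Sound units flat, lengthwise (0.3 rad), one to a pocket, within 25 mm (x), 33 mm (y) of its centre; tired ones flat in the steel tray, within 55 mm (x), 95 mm (y) of its centre; tell-tales show about 6 to 14 N (sound 3 to 7.5 mm, tired 10 to 25 mm); bar up (under 2 mm) (((x of unit_1_centre in the frame of pocket_1 between -0.025 and 0.025 m and y of unit_1_centre in the frame of pocket_1 between -0.033 and 0.033 m and z of unit_1_centre in the frame of pocket_1 between 0.014 and 0.026 m and angle between unit_1_centre's own z axis and vertical below 0.12 rad) or (x of unit_1_centre in the frame of pocket_2 between -0.025 and 0.025 m and y of unit_1_centre in the frame of pocket_2 between -0.033 and 0.033 m and z of unit_1_centre in the frame of pocket_2 between 0.014 and 0.026 m and angle between unit_1_centre's own z axis and vertical below 0.12 rad)) and angle between the x axis of each of unit_1_centre, unit_4_centre and the x axis of pocket_1, either way round below 0.3 rad and value of joint unit_1_tell between 0.003 and 0.0075 m and ((x of unit_4_centre in the frame of pocket_1 between -0.025 and 0.025 m and y of unit_4_centre in the frame of pocket_1 between -0.033 and 0.033 m and z of unit_4_centre in the frame of pocket_1 between 0.014 and 0.026 m and angle between unit_4_centre's own z axis and vertical below 0.12 rad) or (x of unit_4_centre in the frame of pocket_2 between -0.025 and 0.025 m and y of unit_4_centre in the frame of pocket_2 between -0.033 and 0.033 m and z of unit_4_centre in the frame of pocket_2 between 0.014 and 0.026 m and angle between unit_4_centre's own z axis and vertical below 0.12 rad)) and value of joint unit_4_tell between 0.003 and 0.0075 m and horizontal distance between unit_1_centre and unit_4_centre above 0.08 m and x of unit_2_centre in the frame of plain_floor between -0.055 and 0.055 m and y of unit_2_centre in the frame of plain_floor between -0.095 and 0.095 m and z of unit_2_centre in the frame of plain_floor between 0.014 and 0.026 m and angle between each of unit_2_centre, unit_3_centre's own z axis and vertical below 0.12 rad and value of joint unit_2_tell between 0.01 and 0.025 m and x of unit_3_centre in the frame of plain_floor between -0.055 and 0.055 m and y of unit_3_centre in the frame of plain_floor between -0.095 and 0.095 m and z of unit_3_centre in the frame of plain_floor between 0.014 and 0.026 m and value of joint unit_3_tell between 0.01 and 0.025 m and value of joint bar_press below 0.002 m); the robot touches nothing.
It fails at once if the tape measure is moved more than 30 mm (distance of tape_measure from where it was at the start of the episode above 0.03 m).
It fails at once if the try square is moved more than 30 mm (distance of try_square from where it was at the start of the episode above 0.03 m).
It fails at once if the paste tin is moved more than 30 mm (distance of paste_tin from where it was at the start of the episode above 0.03 m).
Of unit_1, unit_2, unit_3, unit_4 only 3 to 4 are there at a start; the rules pass over those that are not, and their reading is None.
At some moment in a run one of unit_1, unit_2, unit_3, unit_4 may be knocked a few centimetres aside while the robot is not near it.
It also fails if it takes over 210 s, if anything falls off the work surface, if the arm or the gripper's body presses on something with over 40 N, if the wrist force passes 120 N, or if a joint passes its speed limit or range.

### The arm

A 6-joint arm with a two-finger parallel gripper is mounted at the origin on the work surface; the furniture and walls round the work are solid. World frame = base frame: x ahead of the robot, y to its left, z up, the work surface at z = 0. Lengths are in mm, angles in rad, forces in N, time in s.
With the tool pointing down it reaches from about 350 to 875 mm from the base axis. Payload 4.2 kg.
Tool frame: the origin (TCP) lies on the mounting face of the last link; the fingertips stand 173 mm ahead of it and the grasp point (between the pads) lies 155 mm ahead of it; z points along the fingers, y is the direction in which the jaws open and shut (so a half turn about z gives the same grasp; the last joint's range is limited). The gripper opens to 85 mm and grips with 20 to 120 N. Pads are 22 mm wide; open, the fingers measure 114 mm over their backs; the gripper's body (76 mm by 85 mm) begins 54 mm behind the grasp point. The pads swing forward as they close: fully open they stand 13 mm farther back than shut.
Start: joints at [1.484, 0.385, 0.008, 0, -1.194, -0.259], TCP at [211.811, 587.993, 404.712] pointing down, gripper open.
Joint ranges: [-3.14, 3.14], [-1.21, 2.06], [-1.07, 1.41], [-3.16, 2.05], [-2.99, -0.16], [-3.1, 3.1]. Speed limits (rad/s): [2.79, 2.79, 3.14, 3.14, 3.14, 3.14].

### API

Orientations are given as a unit quaternion [x, y, z, w].
In Python, from bench import arm gives the robot as it stands. The module is installed in compiled form; this text tells all that it offers.
- The arm moves only by the tool play_rows, never from a script. Its argument "moves" is a list of rows, each a list of 3 entries, a list of its own where there are three numbers: the shift along the world's x, y, z in units of 30 cm (1.0 is 30 cm), then the turn about the world's z in units of 30 degrees (1.0 is 30 degrees), then the gripper's target within -1 to 1 (shut at 1, half-way at 0, fully open at -1). In form: [[[x, y, z], turn, jaw], ...]. A call has 1 to 12 rows; each row is the pose to reach, as a shift and turn from the pose measured when the call began; what a row does not reach only later rows make up. A row lasts 1/8 s, in which the tool goes at most 62.5 mm and 10.7 degrees, less where a joint would pass 70% of its speed; a pose out of reach is approached as far as the arm can. A call with a number of a shift or a turn outside -1 to 1 is refused whole. A call with a gripper value outside its range is refused whole. The fingers move at their own pace and stop on an object; the grip force is fixed at half the most. Time passes only in rows, so rows that repeat a pose let the fingers close. It gives the time, the measured TCP pose, the force and the opening at its end, in the units of the state.
- arm.read_state(): the state, without advancing time (a new reading comes with each control period).
- arm.get_image(name): name is "side" or "top" or "wrist"; returns a dict with "pixels" (384x512x3 uint8, red, green, blue), "vfov" (degrees; the focal length in pixels is half the picture's height over the tangent of half this angle, whatever the lens; pixels are square), "cx", "cy" (the principal point, pixels), "xyz" and "rotation" of the camera in the world. Camera axes: x right, y up, looking along -z (the intrinsics and any distortion apply to the point x, -y, -z); pixel columns grow to the right and rows downward; lengths in mm; the calibration is good to about 2 mm. A picture is of the moment at which its call begins. There is no depth.
- arm.job_done(): hands the job in, once; it reports no verdict.
Trained networks look in a picture, given as the dict that the camera call returned (one of the last four; its "shot" number tells which), for a name from the list of things; names that differ only in an ending like _2 or _b are one class to them, and where a whole thing is asked for, a point or a joint stands for the part that bears it (a point fixed in the world has none). Each returns a list of dicts, best first, with "conf" (0 to 1); they miss things now and then, are a little off and sometimes report something else, mostly with a low value. They report only what shows in the picture. A call takes as long as a camera call.
- arm.look_for(name, picture): "centre" ([x, y, z] in mm, in world coordinates, good to about 4 mm: the middle of the surface that is visible of it).
The state is a dict: "clock": time; "joints": joint angles; "joint_vel": joint speeds; "joint_efforts": joint torques, N m; "position": TCP position; "ee_rot": TCP orientation; "contact_force": force on the tool from outside, world axes, zero at the start; "wrist_torque": the same for the moment, N m; "gripper_width": finger opening in mm.
Only numpy, scipy, OpenCV 4.12 (cv2) and the standard library are available. Lean on these libraries where they do the work, as an engineer would, in place of code of your own. Each camera call takes 0.05 s, during which the arm holds its last target.

## Working session

There is one attempt and no reset: what is moved stays moved. The work goes in short steps, Python scripts to look and compute and a tool call to move; the robot and the scene stay as the last step left them, time stands still between calls to the robot, and variables do not carry over. Pictures are saved under pics/ and viewed, and the job is handed in when it is done.

Besides the shell and the picture viewer there is one more tool, called after "Emit:" as name(argument=value, ...) on one line, values as JSON. play_rows: Moves the arm, as the interface text tells. Shifts and turns lie within -1 to 1; 1 stands for 30 cm of shift or 30 degrees of turn. Its arguments: {"type":"object","properties":{"moves":{"type":"array"}},"required":["moves"]}

```bash
mkdir -p pics; cat > h.py <<'E'
import numpy as np, cv2, json
from bench import arm
def save(im,name): cv2.imwrite('pics/'+name+'.png', cv2.cvtColor(im['pixels'],cv2.COLOR_RGB2BGR))
E
python3 - <<'E'
from h import *
s=arm.read_state(); print(s)
for n in ['side','top','wrist']:
    im=arm.get_image(n); save(im,n+'0'); print(n,{k:v for k,v in im.items() if k!='pixels'})
    for q in ['unit_1_centre','unit_1_mid','unit_1_tell','pocket_1','plain_floor','bar_centre','tape_measure']:
        try:
            print(q,[(np.round(d['centre'],0).tolist(),round(d['conf'],2)) for d in arm.look_for(q,im)][:6])
        except Exception as e: print(q,e)
E
```

```text
{'clock': 0.0, 'joints': array([ 1.48358860e+00,  3.85547458e-01,  6.61363162e-03, -5.34443361e-04,
       -1.19400202e+00, -2.58553623e-01]), 'joint_vel': array([ 0.00050313,  0.00016831, -0.00020806, -0.00205134, -0.00160399,
       -0.00288051]), 'joint_efforts': array([ 2.40539393e-04, -3.92290771e+01,  1.88395268e+01,  4.18603152e+00,
       -4.59156377e-03,  4.27269867e-06]), 'position': array([211.73961929, 587.81160119, 403.61663177]), 'ee_rot': array([ 9.85075761e-01, -1.72117807e-01, -1.55921932e-04,  1.08709106e-03]), 'contact_force': array([-0.767481  ,  1.10936098, -0.01690862]), 'wrist_torque': array([ 0.0310031 , -0.00994279, -0.0028852 ]), 'gripper_width': 85.44007972143635}
side {'vfov': 44.41880654209091, 'cx': 257.3395660076614, 'cy': 184.45887178598593, 'xyz': array([  409.69605636, -1271.37349369,  1085.59352033]), 'rotation': array([ 0.43035222, -0.03520583, -0.06643817,  0.89952403]), 'shot': 1}
unit_1_centre [([446.0, 87.0, 26.0], 0.8)]
unit_1_mid [([706.0, -60.0, 38.0], 0.18)]
unit_1_tell []
pocket_1 [([516.0, -363.0, 3.0], 0.97)]
plain_floor [([470.0, 322.0,
[... 256 characters left out ...]
rray([-0.0753192 ,  0.08182048,  0.73081533, -0.67345481]), 'shot': 2}
unit_1_centre [([447.0, 93.0, 54.0], 0.96)]
unit_1_mid [([434.0, 100.0, 56.0], 0.83), ([576.0, 105.0, 54.0], 0.48)]
unit_1_tell []
pocket_1 [([517.0, -344.0, 4.0], 0.9)]
plain_floor []
bar_centre [([706.0, -36.0, 40.0], 0.92)]
tape_measure [([758.0, 194.0, 58.0], 0.79), ([584.0, -69.0, 53.0], 0.26)]
wrist {'vfov': 70.86200832456838, 'cx': 252.43527782229427, 'cy': 187.864492873119, 'xyz': array([273.98151762, 566.45225675, 374.70986788]), 'rotation': array([ 0.07461053, -0.10747767,  0.81093822, -0.5703166 ]), 'shot': 3}
unit_1_centre []
unit_1_mid []
unit_1_tell []
pocket_1 []
plain_floor []
bar_centre []
tape_measure []
```

View pics/side0.png

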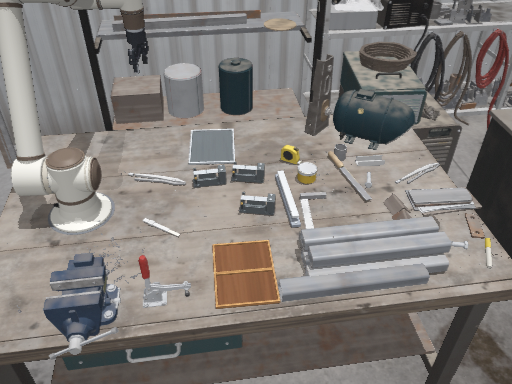

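View pics/top0.png

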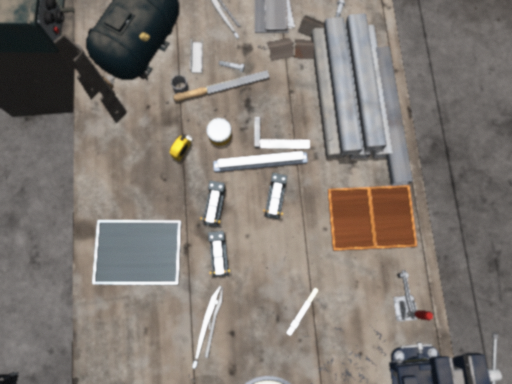

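View pics/wrist0.png

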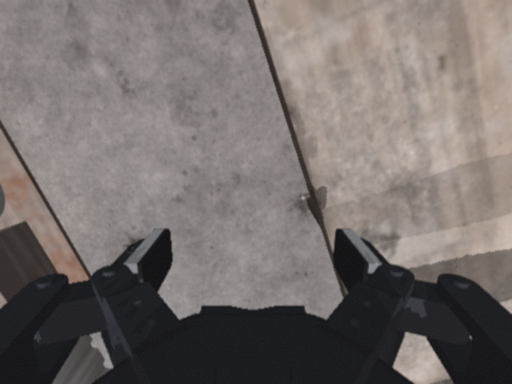

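The side view shows three units at about (209,177), (248,172) and (257,204), the steel tray at (213,146), the wooden tray at (245,272) and the bar at (288,197). The top view has the units at (214,204), (275,197) and (219,254), the bar at (261,161), the steel tray at (137,252) and the wooden tray at (373,217). The wrist view shows only bare bench.

```bash
cat >> h.py <<'E'
from scipy.spatial.transform import Rotation as R
def f(im): return im['pixels'].shape[0]/2/np.tan(np.radians(im['vfov'])/2)
def px2w(im,u,v,z):
    d=np.array([(u-im['cx'])/f(im),-(v-im['cy'])/f(im),-1.]); d=R.from_quat(im['rotation']).apply(d)
    c=np.array(im['xyz']); return c+d*(z-c[2])/d[2]
def w2px(im,p):
    q=R.from_quat(im['rotation']).inv().apply(np.array(p)-im['xyz']); return im['cx']+f(im)*q[0]/-q[2], im['cy']-f(im)*q[1]/-q[2]
def crop(im,name,x0,x1,y0,y1,k):
    c=cv2.resize(im['pixels'][y0:y1,x0:x1],None,fx=k,fy=k,interpolation=cv2.INTER_CUBIC); cv2.imwrite('pics/'+name+'.png',cv2.cvtColor(c,cv2.COLOR_RGB2BGR))
E
python3 - <<'E'
from h import *
im=arm.get_image('top'); crop(im,'topc',190,320,145,285,4); crop(im,'topl',85,190,210,295,5);crop(im,'topr',320,425,180,255,5)
for uv in [(97,220),(180,221),(180,284),(93,283),(330,188),(412,185),(415,247),(333,249),(371,186),(374,248)]: print(uv,np.round(px2w(im,*uv,10)))
im=arm.get_image('side'); crop(im,'sidec',180,310,130,240,6)
for uv in [(195,130),(235,129),(236,163),(188,163),(212,244),(270,241),(279,302),(216,306)]: print(uv,np.round(px2w(im,*uv,10)))
E
```

```text
(97, 220) [571. 445.  10.]
(180, 221) [549. 206.  10.]
(180, 284) [371. 214.  10.]
(93, 283) [393. 457.  10.]
(330, 188) [ 611. -238.   10.]
(412, 185) [ 600. -480.   10.]
(415, 247) [ 419. -459.   10.]
(333, 249) [ 433. -225.   10.]
(371, 186) [ 607. -359.   10.]
(374, 248) [ 426. -342.   10.]
(195, 130) [409. 451.  10.]
(235, 129) [579. 436.  10.]
(236, 163) [555. 191.  10.]
(188, 163) [371. 217.  10.]
(212, 244) [ 430. -227.   10.]
(270, 241) [ 613. -240.   10.]
(279, 302) [ 598. -476.   10.]
(216, 306) [ 423. -464.   10.]
```

View pics/topc.png

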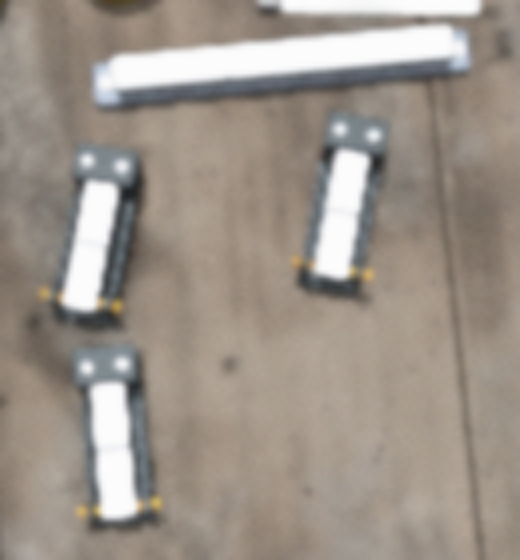

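View pics/sidec.png

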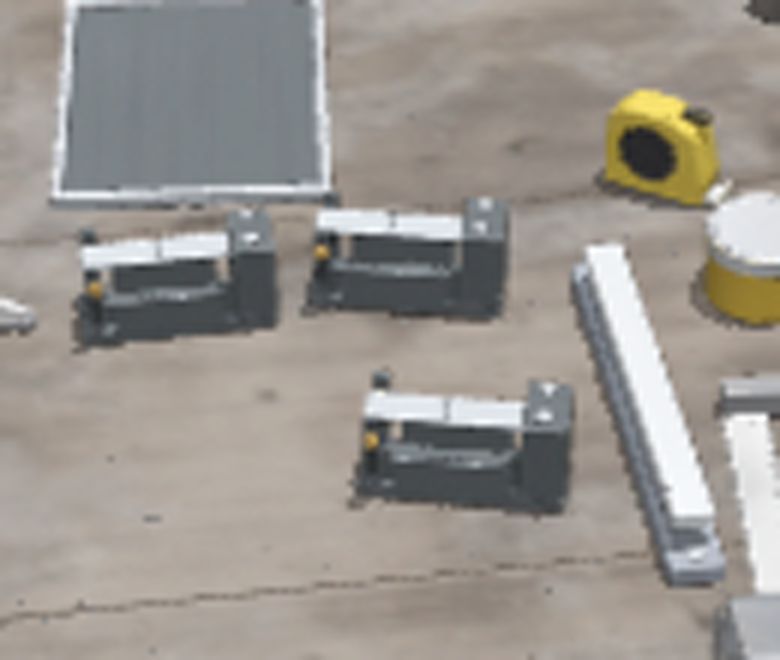

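View pics/topl.png

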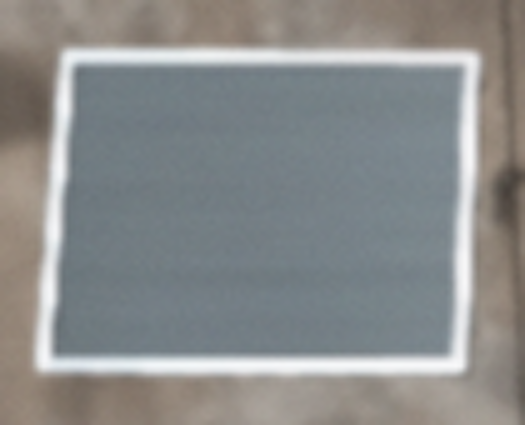

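View pics/topr.png

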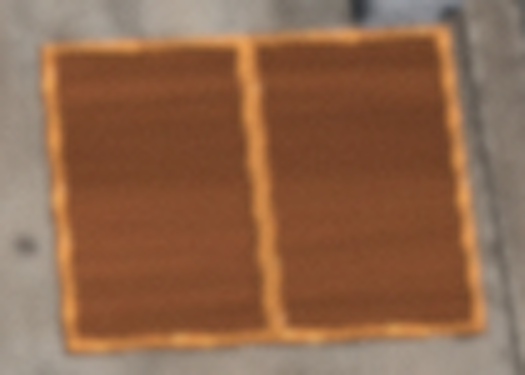

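```bash
python3 - <<'E'
from h import *
from scipy.optimize import least_squares
T=arm.get_image('top');S=arm.get_image('side')
t=lambda x,y:(190+x/4-.4,145+y/4-.4); s=lambda x,y:(180+x/6-.4,130+y/6-.4)
pts=[(-10,0,52),(-56,0,52),(36,0,52)]
U={'A':[[t(92,243),t(79,306),t(101,181)],[s(393,221),s(317,220),s(465,226)]],
'B':[[t(342,211),t(331,277),t(352,150)],[s(447,410),s(364,404),s(527,412)]],
'C':[[t(114,446),t(117,520),t(108,381)],[s(158,249),s(82,255),s(229,243)]]}
def P(p): 
    c,n=np.cos(p[2]),np.sin(p[2]); return [(p[0]+c*a-n*b,p[1]+n*a+c*b,z) for a,b,z in pts]
for k,(a,b) in U.items():
  for nm,L in (('both',[(T,a),(S,b)]),('top',[(T,a)]),('side',[(S,b)])):
    r=least_squares(lambda p:np.ravel([np.subtract(w2px(im,q),o) for im,obs in L for q,o in zip(P(p),obs)]),[450,0,0])
    print(k,nm,np.round(r.x,2),np.round(P(r.x)[0]),np.round(np.abs(r.fun).max(),1))
for e in [t(108,75),t(462,45)]: print('bar',np.round(px2w(T,*e,40)))
for e in [s(604,247),s(692,525)]: print('bar',np.round(px2w(S,*e,40)))
s0=arm.read_state();print(s0['position'],np.degrees(R.from_quat(s0['ee_rot']).as_euler('zyx')))
E
```

```text
A both [ 5.8847e+02  1.0440e+02 -2.3000e-01] [579. 107.  52.] 0.3
A top [ 5.8855e+02  1.0434e+02 -2.3000e-01] [579. 107.  52.] 0.3
A side [ 5.8836e+02  1.0462e+02 -2.1000e-01] [579. 107.  52.] 0.3
B both [ 5.9598e+02 -7.4070e+01 -2.5000e-01] [586. -72.  52.] 0.4
B top [ 5.9603e+02 -7.4020e+01 -2.5000e-01] [586. -72.  52.] 0.3
B side [ 5.9592e+02 -7.4290e+01 -2.2000e-01] [586. -72.  52.] 0.2
C both [444.3  100.37  -0.  ] [434. 100.  52.] 0.9
C top [444.27 100.43  -0.  ] [434. 100.  52.] 0.8
C side [444.36 100.1   -0.  ] [434. 100.  52.] 0.6
bar [704.  87.  40.]
bar [ 706. -172.   40.]
bar [706.  79.  40.]
bar [ 707. -174.   40.]
[211.81475687 587.99965701 404.72222141] [ 1.98156264e+01 -3.57726658e-04 -1.79997155e+02]
```

Emit:
play_rows(moves=[[[0.4,-0.9,-0.1],0.66,1],[[0.4,-0.9,-0.1],0.66,1],[[0.4,-0.9,-0.1],0.66,1],[[0.4,-0.9,-0.1],0.66,1],[[0.4,-0.9,-0.1],0.66,1],[[0.4,-0.9,-0.1],0.66,1]])

```text
clock: 2.15
position: [332.3, 315.3, 374.7]
ee_rot: [1.0, -0.002, -0.0, 0.0]
contact_force: [-0.7, 0.4, -0.4]
gripper_width: -0.0
```

Emit:
play_rows(moves=[[[0.33,-0.72,-0.28],0,1],[[0.33,-0.72,-0.28],0,1],[[0.33,-0.72,-0.28],0,1],[[0.33,-0.72,-0.28],0,1],[[0.33,-0.72,-0.28],0,1],[[0.33,-0.72,-0.28],0,1]])

```text
clock: 2.9
position: [431.9, 99.8, 290.9]
ee_rot: [1.0, -0.002, 0.0, 0.0]
contact_force: [-0.8, 1.0, 0.4]
gripper_width: -0.1
```

```bash
python3 - <<'E'
from h import *
for i in range(3): print(arm.read_state()['contact_force'])
im=arm.get_image('wrist'); save(im,'w1')
print(im['xyz'])
for q in ['unit_1_mid','unit_1_centre']: print([(np.round(d['centre'],0).tolist(),round(d['conf'],2)) for d in arm.look_for(q,im)])
print(w2px(im,(434,100,52)),w2px(im,(480,100,52)))
im=arm.get_image('side'); crop(im,'s1',180,310,100,240,5)
E
```

```text
[-0.7781065   1.006368    0.35838499]
[-0.7781065   1.006368    0.35838499]
[-0.7781065   1.006368    0.35838499]
[497.98492572 100.11797917 260.8658655 ]
[([449.0, 99.0, 53.0], 0.84)]
[([462.0, 105.0, 52.0], 0.81)]
(np.float64(253.1874868584073), np.float64(197.49370437685434)) (np.float64(253.0055748251778), np.float64(139.95480471655372))
```

View pics/w1.png

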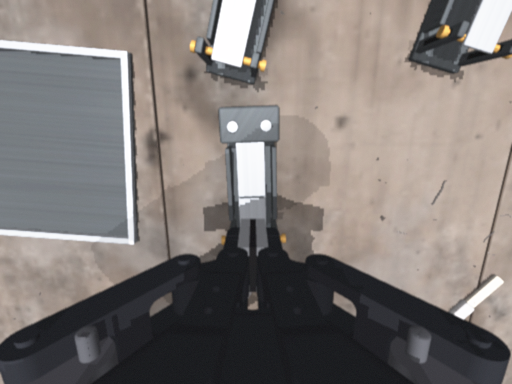

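View pics/s1.png

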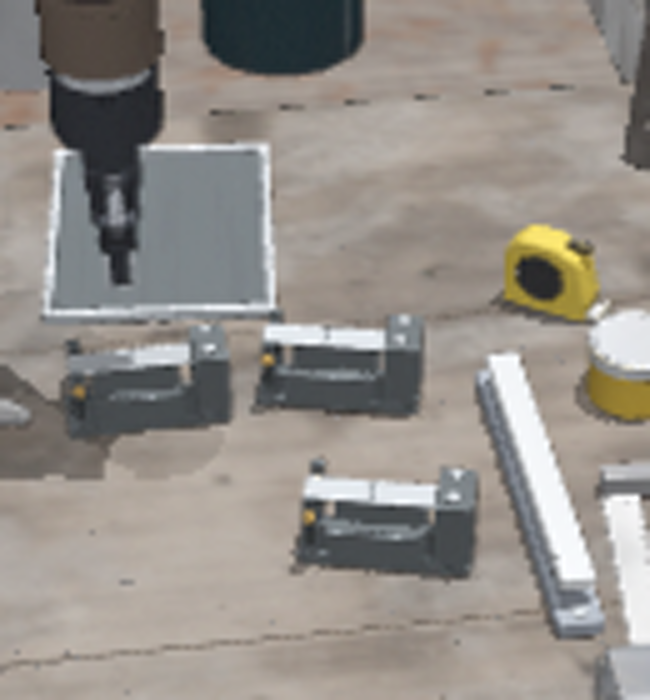

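The wrist view shows the cross line at (252,198), where I predicted (253,197). Now descending.

Emit:
play_rows(moves=[[[-0.005,0,-0.1],0,1],[[-0.005,0,-0.2],0,1],[[-0.005,0,-0.21],0,1],[[-0.005,0,-0.21],0,1],[[-0.005,0,-0.21],0,1]])

```text
clock: 3.72
position: [430.2, 101.2, 229.5]
ee_rot: [1.0, -0.0, 0.002, -0.001]
contact_force: [0.8, -0.2, -0.1]
gripper_width: -0.1
```

Emit:
play_rows(moves=[[[0,0,-0.005],0,1],[[0,0,-0.01],0,1],[[0,0,-0.01],0,1]])

```text
clock: 4.1
position: [430.2, 101.1, 226.6]
ee_rot: [1.0, -0.0, 0.002, -0.001]
contact_force: [-0.1, 0.6, -0.5]
gripper_width: -0.1
```

Emit:
play_rows(moves=[[[0,0,-0.003],0,1],[[0,0,-0.005],0,1],[[0,0,-0.005],0,1]])

```text
clock: 4.47
position: [430.2, 101.1, 225.1]
ee_rot: [1.0, -0.0, 0.002, -0.001]
contact_force: [-0.9, -0.3, 1.2]
gripper_width: -0.0
```

Emit:
play_rows(moves=[[[0,0,-0.004],0,1],[[0,0,-0.004],0,1]])

```text
clock: 4.72
position: [430.2, 101.1, 224.2]
ee_rot: [1.0, -0.0, 0.002, -0.001]
contact_force: [-1.8, 0.2, 4.8]
gripper_width: 0.1
```

Emit:
play_rows(moves=[[[0,0,-0.003],0,1],[[0,0,-0.003],0,1]])

```text
clock: 4.97
position: [430.2, 101.1, 223.8]
ee_rot: [1.0, -0.0, 0.002, -0.001]
contact_force: [-1.8, -0.6, 6.3]
gripper_width: -0.1
```

Emit:
play_rows(moves=[[[0,0,-0.005],0,1],[[0,0,-0.005],0,1]])

```text
clock: 5.22
position: [430.2, 101.2, 223.0]
ee_rot: [1.0, 0.0, 0.002, -0.001]
contact_force: [-3.4, -0.5, 10.0]
gripper_width: -0.3
```

Emit:
play_rows(moves=[[[0,0,0.2],0,1],[[0,0,0.2],0,1],[[0.25,0.01,0.2],-0.2,1],[[0.483,0.023,0.2],-0.44,1],[[0.483,0.023,0.2],-0.44,1],[[0.483,0.023,0.2],-0.44,1],[[0.483,0.023,0.2],-0.44,1]])

```text
clock: 6.1
position: [574.1, 107.8, 282.1]
ee_rot: [0.993, -0.115, 0.001, -0.0]
contact_force: [-0.6, -0.1, -0.2]
gripper_width: 0.1
```

```bash
python3 - <<'E'
from h import *
im=arm.get_image('wrist'); save(im,'w2')
print(im['xyz'],w2px(im,(579,107,52)))
im=arm.get_image('side'); crop(im,'s2',180,310,100,240,5)
E
```

```text
[638.46950487  93.54726728 252.16695244] (np.float64(253.4828367953607), np.float64(197.33020423188225))
```

View pics/w2.png

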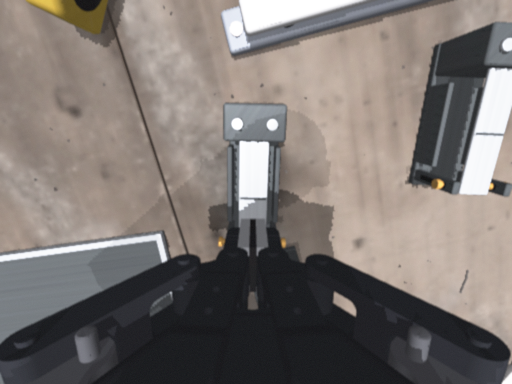

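View pics/s2.png

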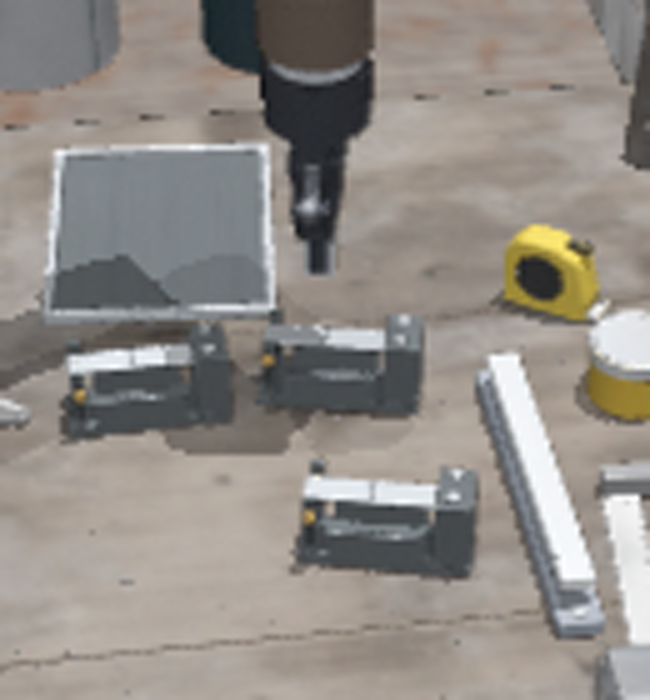

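In the wrist view the second unit's cross line is at (253,198), as predicted. In the side view the brass knob on the first unit now sits slightly lower, at (79,397).

Emit:
play_rows(moves=[[[0,0,-0.1],0,1],[[0,0,-0.17],0,1],[[0,0,-0.187],0,1],[[0,0,-0.187],0,1],[[0,0,-0.187],0,1]])

```text
clock: 6.82
position: [574.3, 108.2, 227.9]
ee_rot: [0.993, -0.114, 0.002, -0.001]
contact_force: [-0.5, -0.2, 0.1]
gripper_width: -0.0
```

Emit:
play_rows(moves=[[[0,0,-0.005],0,1],[[0,0,-0.005],0,1]])

```text
clock: 7.08
position: [574.3, 108.3, 226.9]
ee_rot: [0.993, -0.114, 0.003, -0.001]
contact_force: [0.2, -0.4, -0.0]
gripper_width: 0.2
```

Emit:
play_rows(moves=[[[0,0,-0.005],0,1],[[0,0,-0.005],0,1]])

```text
clock: 7.32
position: [574.4, 108.3, 225.4]
ee_rot: [0.993, -0.114, 0.003, -0.001]
contact_force: [0.6, 0.6, 0.4]
gripper_width: -0.4
```

Emit:
play_rows(moves=[[[0,0,-0.005],0,1],[[0,0,-0.005],0,1]])

```text
clock: 7.58
position: [574.4, 108.3, 224.4]
ee_rot: [0.993, -0.114, 0.003, -0.001]
contact_force: [-2.3, 0.5, 3.9]
gripper_width: -0.1
```

Emit:
play_rows(moves=[[[0,0,-0.003],0,1],[[0,0,-0.003],0,1]])

```text
clock: 7.82
position: [574.4, 108.3, 224.1]
ee_rot: [0.993, -0.114, 0.003, -0.001]
contact_force: [-1.8, 0.0, 6.5]
gripper_width: 0.2
```

Emit:
play_rows(moves=[[[0,0,-0.006],0,1],[[0,0,-0.006],0,1]])

```text
clock: 8.07
position: [574.4, 108.4, 223.3]
ee_rot: [0.993, -0.114, 0.003, -0.001]
contact_force: [-3.1, -0.3, 8.4]
gripper_width: -0.0
```

Emit:
play_rows(moves=[[[0,0,-0.003],0,1],[[0,0,-0.003],0,1]])

```text
clock: 8.32
position: [574.3, 108.3, 223.4]
ee_rot: [0.993, -0.114, 0.003, -0.001]
contact_force: [-3.6, 1.0, 8.1]
gripper_width: 0.0
```

Emit:
play_rows(moves=[[[0,0,-0.006],0,1],[[0,0,-0.006],0,1]])

```text
clock: 8.57
position: [574.3, 108.4, 222.9]
ee_rot: [0.994, -0.114, 0.004, -0.001]
contact_force: [-3.9, 0.1, 9.6]
gripper_width: -0.0
```

Emit:
play_rows(moves=[[[0,0,0.2],0,1],[[0,0,0.2],0,1],[[0.01,-0.2,0.2],-0.02,1],[[0.027,-0.4,0.2],-0.04,1],[[0.027,-0.597,0.2],-0.04,1],[[0.027,-0.597,0.2],-0.04,1],[[0.027,-0.597,0.2],-0.04,1]])

```text
clock: 9.45
position: [582.2, -70.9, 282.2]
ee_rot: [0.992, -0.124, 0.003, -0.001]
contact_force: [-0.1, 0.7, 0.1]
gripper_width: 0.2
```

```bash
python3 - <<'E'
from h import *
im=arm.get_image('wrist'); save(im,'w3')
print(im['xyz'],w2px(im,(586,-72,52)))
im=arm.get_image('side'); crop(im,'s3',180,310,100,240,5)
E
```

```text
[646.43930712 -86.34980264 252.59523561] (np.float64(254.7558307500546), np.float64(199.80985917926432))
```

View pics/w3.png

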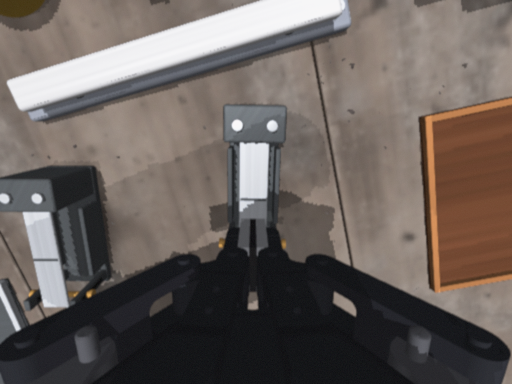

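View pics/s3.png

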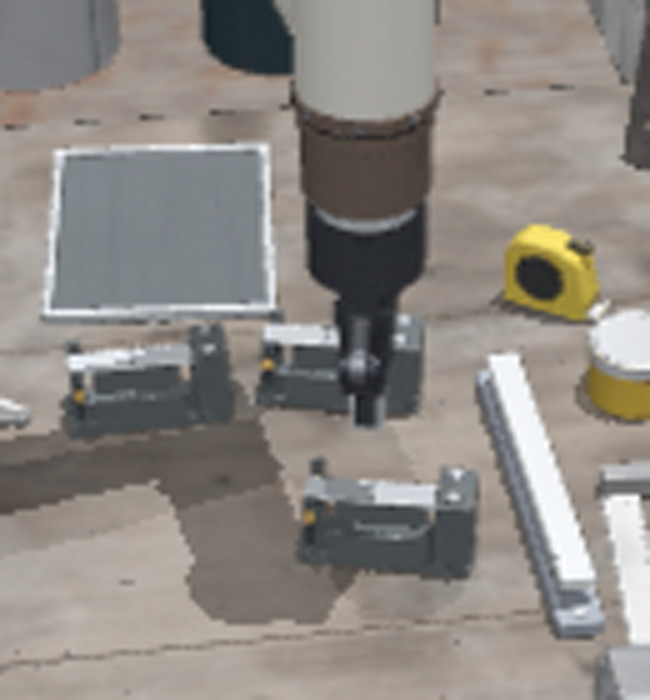

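The third unit's cross line is at (254,199) in the wrist view, so it is aligned. Going down.

Emit:
play_rows(moves=[[[0,0,-0.1],0,1],[[0,0,-0.17],0,1],[[0,0,-0.187],0,1],[[0,0,-0.19],0,1],[[0,0,-0.19],0,1]])

```text
clock: 10.18
position: [582.9, -69.3, 226.5]
ee_rot: [0.992, -0.123, 0.004, -0.001]
contact_force: [-0.5, 0.1, -0.1]
gripper_width: 0.1
```

Emit:
play_rows(moves=[[[0,0,-0.006],0,1],[[0,0,-0.006],0,1]])

```text
clock: 10.42
position: [583.0, -69.3, 225.2]
ee_rot: [0.992, -0.123, 0.005, -0.001]
contact_force: [-0.4, 0.5, -0.7]
gripper_width: -0.1
```

Emit:
play_rows(moves=[[[0,0,-0.006],0,1],[[0,0,-0.006],0,1]])

```text
clock: 10.68
position: [583.0, -69.3, 223.7]
ee_rot: [0.992, -0.123, 0.005, -0.001]
contact_force: [-0.4, 0.8, 3.5]
gripper_width: 0.3
```

Emit:
play_rows(moves=[[[0,0,-0.004],0,1],[[0,0,-0.004],0,1]])

```text
clock: 10.92
position: [583.0, -69.3, 222.8]
ee_rot: [0.992, -0.123, 0.005, -0.001]
contact_force: [-1.7, 0.4, 4.1]
gripper_width: -0.0
```

Softer than the others. Continuing.

Emit:
play_rows(moves=[[[0,0,-0.007],0,1],[[0,0,-0.007],0,1]])

```text
clock: 11.18
position: [583.0, -69.3, 221.1]
ee_rot: [0.992, -0.123, 0.005, -0.001]
contact_force: [-2.5, 0.5, 4.8]
gripper_width: -0.2
```

Emit:
play_rows(moves=[[[0,0,-0.005],0,1],[[0,0,-0.005],0,1]])

```text
clock: 11.42
position: [583.0, -69.3, 220.1]
ee_rot: [0.992, -0.123, 0.005, -0.001]
contact_force: [-2.5, 1.0, 6.8]
gripper_width: 0.0
```

Emit:
play_rows(moves=[[[0,0,-0.005],0,1],[[0,0,-0.005],0,1]])

```text
clock: 11.68
position: [583.0, -69.3, 219.5]
ee_rot: [0.992, -0.122, 0.005, -0.001]
contact_force: [-2.8, 0.6, 7.6]
gripper_width: 0.4
```

Emit:
play_rows(moves=[[[0,0,-0.007],0,1],[[0,0,-0.007],0,1]])

```text
clock: 11.92
position: [583.1, -69.3, 218.4]
ee_rot: [0.992, -0.122, 0.006, -0.001]
contact_force: [-2.9, 1.3, 9.0]
gripper_width: 0.4
```

Emit:
play_rows(moves=[[[0,0,-0.005],0,1],[[0,0,-0.005],0,1]])

```text
clock: 12.18
position: [583.1, -69.2, 218.1]
ee_rot: [0.993, -0.122, 0.006, -0.001]
contact_force: [-3.8, 1.9, 10.1]
gripper_width: -0.4
```

Emit:
play_rows(moves=[[[0,0,0.22],0,1],[[0,0,0.22],0,1],[[0.043,-0.017,0.22],-0.03,-1],[[0.043,-0.017,0.22],-0.03,-1],[[0.043,-0.017,0.22],-0.03,-1],[[0.043,-0.017,0.22],-0.03,-1]])

```text
clock: 12.92
position: [595.8, -74.3, 283.1]
ee_rot: [0.992, -0.13, 0.005, -0.0]
contact_force: [-0.7, 0.1, 0.7]
gripper_width: 72.3
```

```bash
python3 - <<'E'
from h import *
s0=arm.read_state();print(s0['position'],R.from_quat(s0['ee_rot']).as_euler('zyx',degrees=True),s0['gripper_width'])
im=arm.get_image('wrist'); save(im,'w4')
print(im['xyz'],w2px(im,(586,-72,52)),w2px(im,(596,-74,52)))
im=arm.get_image('side'); crop(im,'s4',180,310,100,240,5)
E
```

```text
[595.80047634 -74.33627604 283.08351135] [ 14.91502554   0.57164268 179.98203833] 72.34620684272593
[659.93885159 -90.56344836 253.70843818] (np.float64(254.72118979193198), np.float64(217.333933266205)) (np.float64(253.9393340036496), np.float64(205.13030169555094))
```

View pics/w4.png

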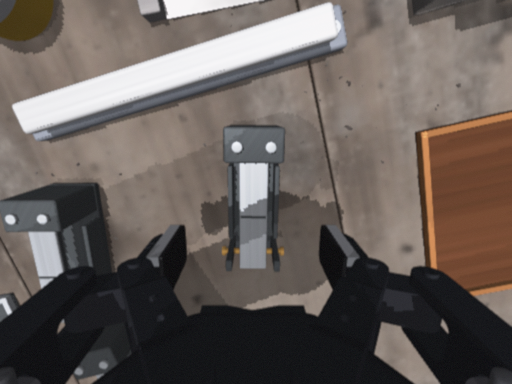

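View pics/s4.png

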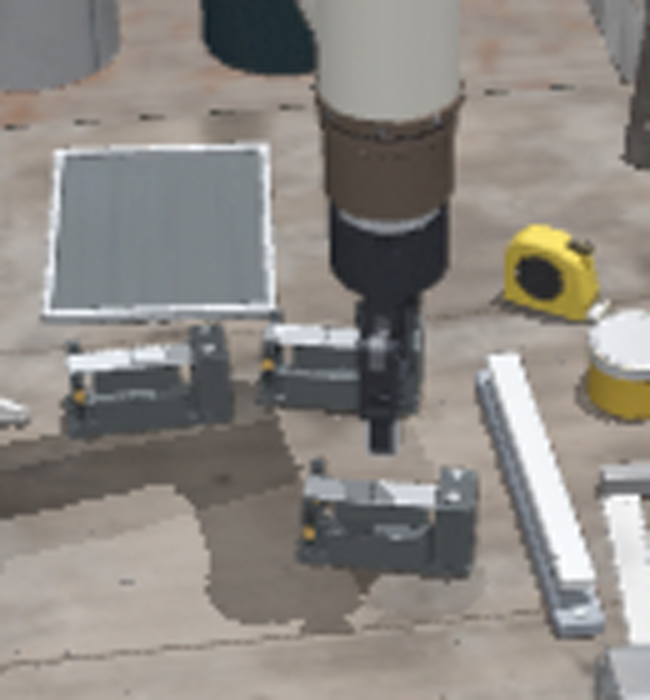

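B's brass knob fell about 16 px in the enlarged view, from 517 to 533, or about 15 mm. That is in range for a tired spring at 10 N. Grasping B next.

Emit:
play_rows(moves=[[[0,0,-0.15],0,-1],[[0,0,-0.25],0,-1],[[0,0,-0.35],0,-1],[[0,0,-0.35],0,-1],[[0,0,-0.35],0,-1],[[0,0,-0.35],0,-1]])

```text
clock: 13.78
position: [596.4, -74.2, 180.3]
ee_rot: [0.992, -0.13, 0.007, -0.001]
contact_force: [-0.5, -0.3, 0.8]
gripper_width: 85.4
```

Emit:
play_rows(moves=[[[0,0,0],0,1],[[0,0,0],0,1],[[0,0,0],0,1],[[0,0,0],0,1],[[0,0,0],0,1]])

```text
clock: 14.4
position: [596.8, -74.2, 181.2]
ee_rot: [0.992, -0.129, 0.008, -0.001]
contact_force: [-0.5, 0.2, 6.0]
gripper_width: 42.7
```

Emit:
play_rows(moves=[[[0,0,0.15],0,1],[[0,0,0.36],0,1],[[0,0,0.36],0,1],[[0,0,0.36],0,1]])

```text
clock: 14.9
position: [595.6, -74.2, 287.4]
ee_rot: [0.991, -0.13, 0.006, -0.001]
contact_force: [-0.7, -0.4, -5.0]
gripper_width: 42.6
```

Emit:
play_rows(moves=[[[-0.05,0.15,0],0.1,1],[[-0.1,0.3,0],0.2,1],[[-0.15,0.45,0],0.3,1],[[-0.2,0.6,0],0.35,1],[[-0.25,0.75,0],0.35,1],[[-0.3,0.9,0],0.35,1],[[-0.3,0.9,0],0.35,1]])

```text
clock: 15.78
position: [504.0, 198.1, 284.7]
ee_rot: [0.999, -0.037, 0.003, -0.0]
contact_force: [0.1, -0.4, -4.0]
gripper_width: 42.8
```

```bash
python3 - <<'E'
from h import *
s0=arm.read_state();print(s0['position'],R.from_quat(s0['ee_rot']).as_euler('zyx',degrees=True),s0['gripper_width'])
im=arm.get_image('wrist'); save(im,'w5')
for q in ['plain_floor']: print([(np.round(d['centre'],0).tolist(),round(d['conf'],2)) for d in arm.look_for(q,im)])
im=arm.get_image('top'); crop(im,'t5',85,320,145,295,3)
E
```

```text
[503.9638868  198.05500598 284.70251812] [   4.20691929    0.36146562 -179.98159254] 42.8307277802194
[([497.0, 363.0, 7.0], 0.79)]
```

View pics/w5.png

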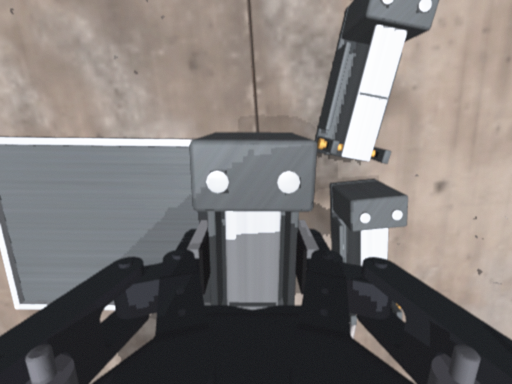

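View pics/t5.png

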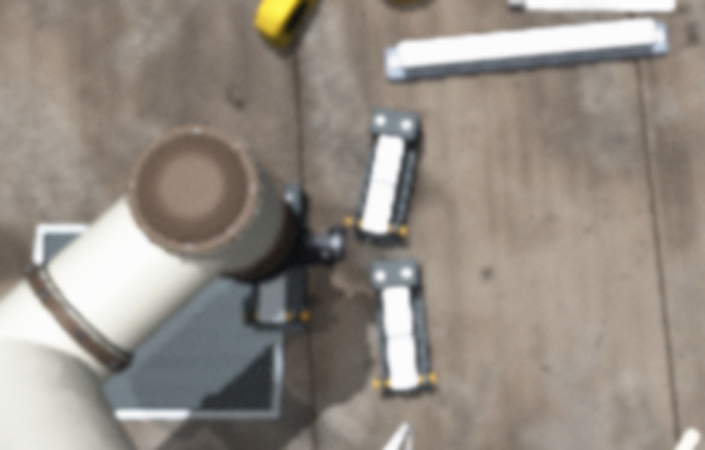

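B is held firm and level, with its anchor block at (253,172) in the wrist view. Going over the tray.

Emit:
play_rows(moves=[[[-0.05,0.2,0],0,1],[[-0.103,0.43,0],0,1],[[-0.103,0.43,0],0,1],[[-0.103,0.43,0],0,1],[[-0.103,0.43,-0.15],0,1],[[-0.103,0.43,-0.27],0,1],[[-0.103,0.43,-0.3],0,1],[[-0.103,0.43,-0.31],0,1],[[-0.103,0.43,-0.315],0,1],[[-0.103,0.43,-0.315],0,1]])

```text
clock: 17.18
position: [474.4, 324.4, 192.2]
ee_rot: [0.999, -0.039, 0.004, -0.001]
contact_force: [0.3, 0.4, -4.7]
gripper_width: 42.7
```

Emit:
play_rows(moves=[[[0,0,-0.01],0,1],[[0,0,-0.015],0,1],[[0,0,-0.015],0,1]])

```text
clock: 17.55
position: [474.3, 324.4, 187.6]
ee_rot: [0.999, -0.039, 0.004, -0.001]
contact_force: [-0.1, 0.3, -4.7]
gripper_width: 42.9
```

Emit:
play_rows(moves=[[[0,0,-0.005],0,1],[[0,0,-0.006],0,1]])

```text
clock: 17.8
position: [474.3, 324.4, 185.6]
ee_rot: [0.999, -0.039, 0.004, -0.001]
contact_force: [-0.9, -0.9, -3.6]
gripper_width: 42.8
```

Nearly down. One more millimetre, then release partway.

Emit:
play_rows(moves=[[[0,0,-0.005],0,1],[[0,0,-0.005],0,1]])

```text
clock: 18.05
position: [474.2, 324.4, 185.2]
ee_rot: [0.999, -0.039, 0.004, -0.001]
contact_force: [-3.6, -2.4, 5.0]
gripper_width: 42.7
```

Emit:
play_rows(moves=[[[0,0,0],0,-0.5],[[0,0,0],0,-0.5],[[0,0,0],0,-0.5],[[0,0,0],0,-0.5],[[0,0,0.2],0,-0.5],[[0,0,0.35],0,-0.5],[[0,0,0.35],0,-0.5],[[0,0,0.35],0,-0.5]])

```text
clock: 19.05
position: [473.9, 324.1, 289.8]
ee_rot: [0.999, -0.039, 0.004, -0.001]
contact_force: [0.0, -0.4, -0.7]
gripper_width: 64.4
```

```bash
python3 - <<'E'
from h import *
s0=arm.read_state();print(s0['position'],R.from_quat(s0['ee_rot']).as_euler('zyx',degrees=True),s0['gripper_width'])
im=arm.get_image('wrist'); save(im,'w6')
im=arm.get_image('side'); crop(im,'s6',180,310,100,240,5)
E
```

```text
[473.86095353 324.07031477 289.80456637] [   4.45978906    0.44219874 -179.92333575] 64.35820696609828
```

View pics/w6.png

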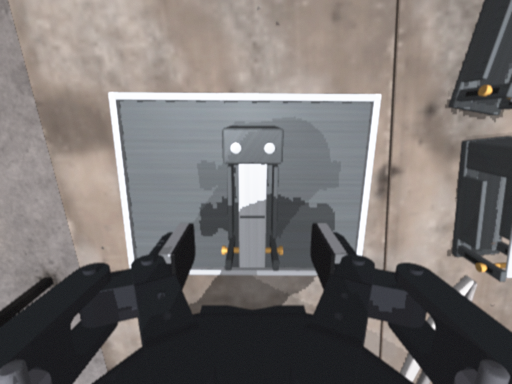

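View pics/s6.png

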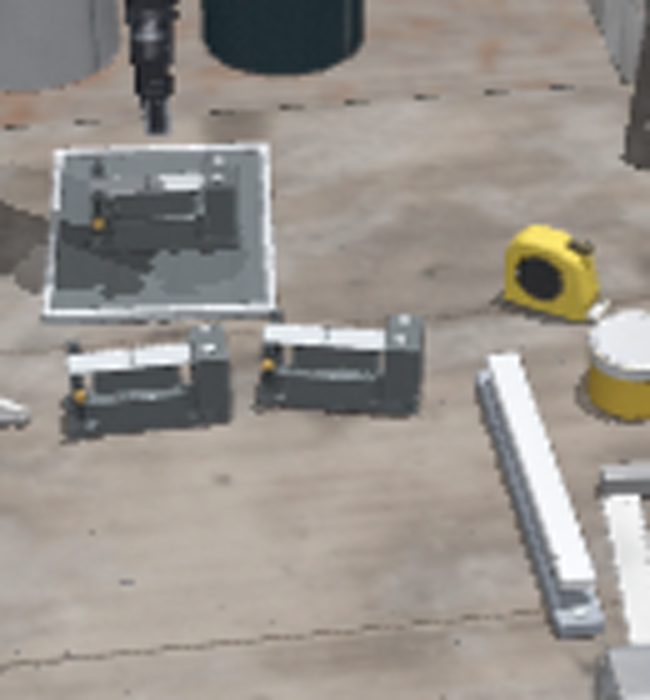

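B stands flat in the steel tray. In the wrist view it is at (252,200) with the tray lips all round it. Next is C.

Emit:
play_rows(moves=[[[-0.02,-0.2,0],0.1,-1],[[-0.05,-0.4,0],0.15,-1],[[-0.08,-0.6,0],0.15,-1],[[-0.1,-0.745,0],0.15,-1],[[-0.1,-0.745,0],0.15,-1],[[-0.1,-0.745,0],0.15,-1],[[-0.1,-0.745,0],0.15,-1]])

```text
clock: 20.02
position: [444.2, 101.4, 288.4]
ee_rot: [1.0, 0.001, 0.003, 0.0]
contact_force: [-0.2, 0.2, -0.8]
gripper_width: 85.6
```

```bash
python3 - <<'E'
from h import *
s0=arm.read_state();print(s0['position'],R.from_quat(s0['ee_rot']).as_euler('zyx',degrees=True),s0['gripper_width'])
im=arm.get_image('wrist'); save(im,'w7');print(w2px(im,(434.3,100.4,52)),w2px(im,(480.3,100.4,52)),w2px(im,(388.3,100.4,52)))
E
```

```text
[444.21336472 101.44501238 288.41012094] [-1.19141280e-01  3.48682564e-01  1.79982910e+02] 85.62736268338296
(np.float64(254.73458218277156), np.float64(214.16615093767044)) (np.float64(255.02474982464688), np.float64(157.8154268456671)) (np.float64(254.4736527078344), np.float64(264.8388060780948))
```

View pics/w7.png

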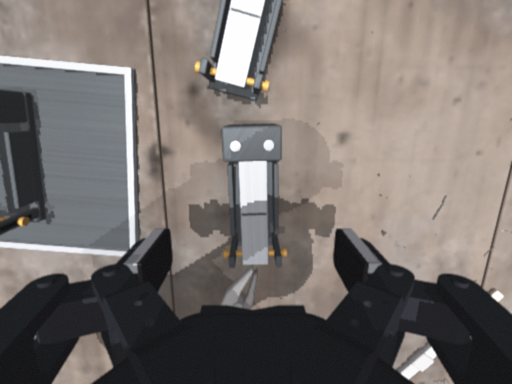

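The leaf runs from (252,162) to (255,263) with its cross line at (254,214), as predicted. Yaw is about 1.5°. Descend and grip.

Emit:
play_rows(moves=[[[0,0,-0.15],0.05,-1],[[0,0,-0.25],0.05,-1],[[0,0,-0.35],0.05,-1],[[0,0,-0.363],0.05,-1],[[0,0,-0.363],0.05,-1],[[0,0,-0.363],0.05,-1],[[0,0,-0.363],0.05,1],[[0,0,-0.363],0.05,1],[[0,0,-0.363],0.05,1],[[0,0,-0.363],0.05,1],[[0,0,-0.363],0.05,1]])

```text
clock: 21.45
position: [444.3, 101.5, 180.3]
ee_rot: [1.0, 0.014, 0.003, -0.0]
contact_force: [-2.0, 0.4, 5.8]
gripper_width: 43.0
```

Emit:
play_rows(moves=[[[0,0,0.15],0,1],[[0,0,0.36],0,1],[[0,0,0.36],0,1],[[0,0,0.36],0,1]])

```text
clock: 21.95
position: [443.2, 100.8, 287.2]
ee_rot: [1.0, 0.014, 0.002, 0.0]
contact_force: [0.2, -0.1, -4.4]
gripper_width: 42.5
```

Emit:
play_rows(moves=[[[0.02,-0.2,0.02],0,1],[[0.04,-0.4,0.02],-0.1,1],[[0.07,-0.6,0.02],-0.19,1],[[0.1,-0.8,0.02],-0.19,1],[[0.13,-1.0,0.02],-0.19,1],[[0.13,-1.0,0.02],-0.19,1],[[0.13,-1.0,0.02],-0.19,1]])

```text
clock: 22.82
position: [481.2, -199.3, 290.6]
ee_rot: [0.999, -0.037, -0.001, -0.0]
contact_force: [0.2, 0.5, -4.1]
gripper_width: 42.6
```

```bash
python3 - <<'E'
from h import *
s0=arm.read_state();print(s0['position'],R.from_quat(s0['ee_rot']).as_euler('zyx',degrees=True),s0['gripper_width'],s0['joints'])
im=arm.get_image('wrist'); save(im,'w8')
for q in ['pocket_1']: print([(np.round(d['centre'],0).tolist(),round(d['conf'],2)) for d in arm.look_for(q,im)])
im=arm.get_image('top'); crop(im,'t8',190,430,145,295,3)
E
```

```text
[ 481.17856013 -199.29210084  290.62614183] [ 4.22504718e+00 -9.70382131e-02 -1.79966664e+02] 42.63187797909827 [-8.09211611e-02  3.26411674e-01 -4.01650826e-01 -5.92572696e-04
 -8.44469039e-01  1.57837092e+00]
[([530.0, -337.0, 6.0], 0.89)]
```

View pics/w8.png

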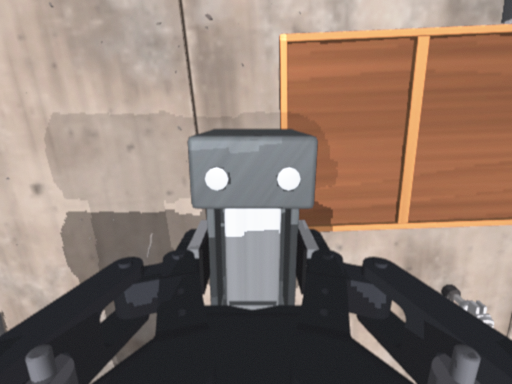

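View pics/t8.png

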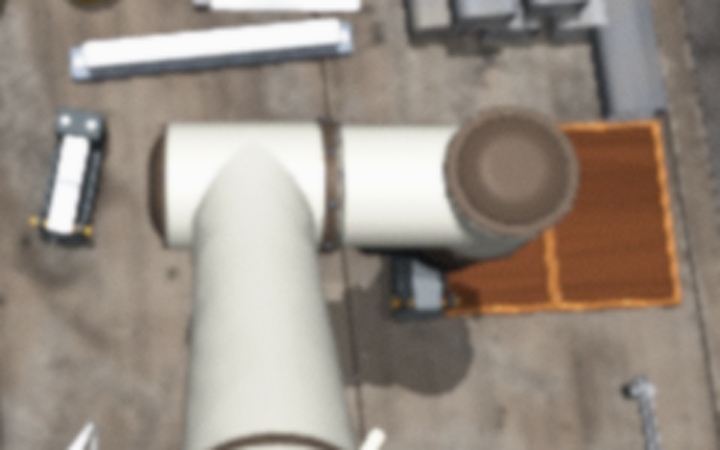

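In the wrist view the near pocket's left lip is at x≈283 and the divider runs from (422,38) to (405,222). I'll check the tray geometry from these.

```bash
python3 - <<'E'
from h import *
im=arm.get_image('wrist')
for uv in [(283,36),(422,37),(505,31),(405,223),(505,222)]: print(uv,np.round(px2w(im,*uv,10)))
c=np.array([516,-350]);yw=-.07
for s in (1,-1): 
  p=c+s*57.25*np.array([-np.sin(yw),np.cos(yw)]); print(p)
E
```

```text
(283, 36) [ 611. -232.   10.]
(422, 37) [ 602. -348.   10.]
(505, 31) [ 602. -417.   10.]
(405, 223) [ 434. -347.   10.]
(505, 222) [ 428. -446.   10.]
[ 520.00422801 -292.89020524]
[ 511.99577199 -407.10979476]
```

Emit:
play_rows(moves=[[[0.03,-0.2,0],0,1],[[0.06,-0.4,0],0,1],[[0.107,-0.6,0],0,1],[[0.107,-0.69,0],0,1],[[0.107,-0.69,0],0,1],[[0.107,-0.69,0],0,1],[[0.107,-0.69,-0.15],0,1],[[0.107,-0.69,-0.27],0,1],[[0.107,-0.69,-0.32],0,1],[[0.107,-0.69,-0.338],0,1],[[0.107,-0.69,-0.338],0,1]])

```text
clock: 24.4
position: [514.9, -404.8, 192.5]
ee_rot: [0.999, -0.034, 0.002, 0.001]
contact_force: [0.3, 0.7, -4.7]
gripper_width: 43.0
```

Emit:
play_rows(moves=[[[0,0,-0.01],0,1],[[0,0,-0.018],0,1],[[0,0,-0.018],0,1]])

```text
clock: 24.78
position: [514.8, -404.8, 187.3]
ee_rot: [0.999, -0.035, 0.002, 0.001]
contact_force: [-0.0, -0.5, -4.3]
gripper_width: 43.1
```

Emit:
play_rows(moves=[[[0,0,-0.005],0,1],[[0,0,-0.008],0,1],[[0,0,-0.008],0,1]])

```text
clock: 25.15
position: [514.7, -404.8, 184.7]
ee_rot: [0.999, -0.035, 0.002, 0.001]
contact_force: [-0.3, -0.8, -3.7]
gripper_width: 42.4
```

Emit:
play_rows(moves=[[[0,0,-0.005],0,1],[[0,0,-0.005],0,1]])

```text
clock: 25.4
position: [514.8, -404.9, 184.4]
ee_rot: [0.999, -0.034, 0.002, 0.001]
contact_force: [-2.2, 2.2, 3.5]
gripper_width: 42.8
```

Emit:
play_rows(moves=[[[0,0,0],0,-0.5],[[0,0,0],0,-0.5],[[0,0,0],0,-0.5],[[0,0,0],0,-0.5],[[0,0,0.2],0,-0.5],[[0,0,0.35],0,-0.5],[[0,0,0.35],0,-0.5],[[0,0,0.35],0,-0.5]])

```text
clock: 26.4
position: [514.5, -404.6, 288.9]
ee_rot: [0.999, -0.035, 0.002, 0.0]
contact_force: [-0.4, 0.1, -0.7]
gripper_width: 63.9
```

```bash
python3 - <<'E'
from h import *
s0=arm.read_state();print(s0['position'],s0['gripper_width'])
im=arm.get_image('wrist'); save(im,'w9')
for uv in [(253,38)]: pass
im=arm.get_image('top'); crop(im,'t9',190,430,145,295,3)
E
```

```text
[ 514.45094299 -404.59331277  288.90435894] 63.93877736313508
```

View pics/w9.png

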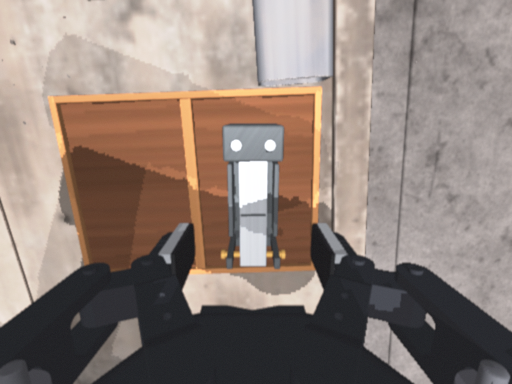

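View pics/t9.png

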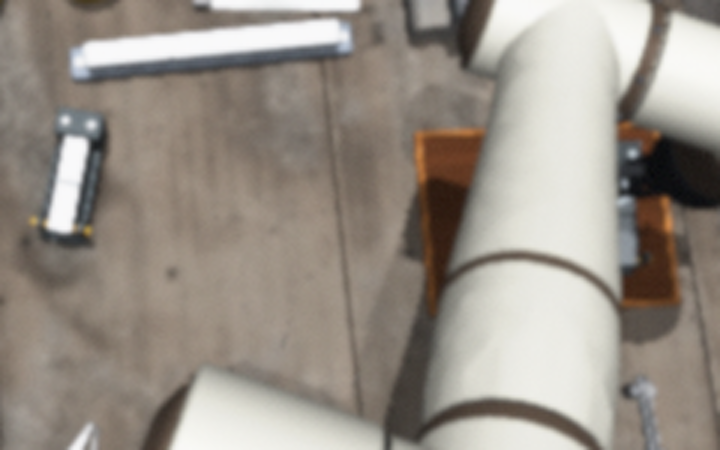

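C sits inside the far pocket, centred at about (253,200) in the wrist view. A has not moved. Returning to A.

Emit:
play_rows(moves=[[[0.03,0.2,0],0,-1],[[0.06,0.4,0],-0.1,-1],[[0.1,0.6,0],-0.2,-1],[[0.13,0.8,0],-0.3,-1],[[0.15,1.0,0],-0.3,-1],[[0.15,1.0,0],-0.3,-1]])

```text
clock: 27.25
position: [559.6, -100.9, 286.4]
ee_rot: [0.994, -0.11, -0.0, 0.0]
contact_force: [0.4, -0.5, -0.1]
gripper_width: 85.2
```

Emit:
play_rows(moves=[[[0.05,0.2,0],0,-1],[[0.08,0.4,0],0,-1],[[0.097,0.6,0],0,-1],[[0.097,0.73,0],0,-1],[[0.097,0.73,0],0,-1],[[0.097,0.73,0],0,-1]])

```text
clock: 28.0
position: [588.6, 117.1, 285.4]
ee_rot: [0.994, -0.11, -0.001, 0.001]
contact_force: [-0.3, 0.4, -0.3]
gripper_width: 85.6
```

```bash
python3 - <<'E'
from h import *
s0=arm.read_state();print(s0['position'],R.from_quat(s0['ee_rot']).as_euler('zyx',degrees=True),s0['gripper_width'])
im=arm.get_image('wrist'); save(im,'w10');print(w2px(im,(578.7,106.7,52)),w2px(im,(588.5,104.4,52)))
E
```

```text
[588.62548613 117.08625672 285.41459755] [ 1.26582410e+01 -1.44509297e-01  1.79910113e+02] 85.59240749863497
(np.float64(268.5535529171447), np.float64(209.9233801457361)) (np.float64(268.8834333292596), np.float64(197.8685981155265))
```

View pics/w10.png

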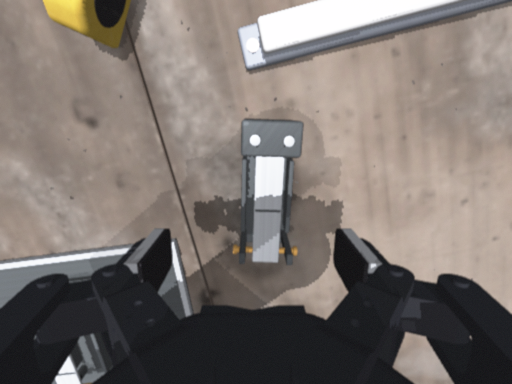

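The cross line at (268,210) matches the prediction, so I only need to shift y by −12.6 mm.

Emit:
play_rows(moves=[[[0,-0.042,0],-0.06,-1],[[0,-0.042,-0.15],-0.06,-1],[[0,-0.042,-0.25],-0.06,-1],[[0,-0.042,-0.34],-0.06,-1],[[0,-0.042,-0.352],-0.06,-1],[[0,-0.042,-0.352],-0.06,-1],[[0,-0.042,-0.352],-0.06,1],[[0,-0.042,-0.352],-0.06,1],[[0,-0.042,-0.352],-0.06,1],[[0,-0.042,-0.352],-0.06,1],[[0,-0.042,-0.352],-0.06,1]])

```text
clock: 29.42
position: [589.0, 104.4, 181.3]
ee_rot: [0.992, -0.126, -0.0, 0.0]
contact_force: [-1.4, 0.3, 6.7]
gripper_width: 42.8
```

Emit:
play_rows(moves=[[[0,0,0.15],0,1],[[0,0,0.36],0,1],[[0,0,0.36],0,1],[[0,0,0.36],0,1]])

```text
clock: 29.92
position: [587.8, 104.1, 287.6]
ee_rot: [0.992, -0.126, -0.002, 0.001]
contact_force: [-0.9, -0.7, -6.4]
gripper_width: 42.9
```

Emit:
play_rows(moves=[[[-0.03,-0.2,0],0.1,1],[[-0.06,-0.4,0],0.2,1],[[-0.08,-0.6,0],0.35,1],[[-0.1,-0.7,0],0.35,1],[[-0.1,-0.7,0],0.35,1],[[-0.1,-0.7,0],0.35,1]])

```text
clock: 30.68
position: [557.3, -105.7, 285.6]
ee_rot: [0.999, -0.035, -0.004, 0.001]
contact_force: [0.5, 0.3, -4.1]
gripper_width: 42.8
```

Emit:
play_rows(moves=[[[-0.03,-0.2,0],0,1],[[-0.07,-0.4,0],0,1],[[-0.126,-0.62,0],0,1],[[-0.126,-0.62,0],0,1],[[-0.126,-0.62,0],0,1]])

```text
clock: 31.3
position: [519.7, -291.2, 284.6]
ee_rot: [0.999, -0.035, -0.005, 0.0]
contact_force: [-0.2, 0.6, -4.5]
gripper_width: 43.0
```

Emit:
play_rows(moves=[[[0,0,-0.15],0,1],[[0,0,-0.25],0,1],[[0,0,-0.3],0,1],[[0,0,-0.318],0,1],[[0,0,-0.318],0,1]])

```text
clock: 31.92
position: [520.4, -290.8, 189.9]
ee_rot: [0.999, -0.035, -0.004, 0.001]
contact_force: [0.0, 0.4, -4.7]
gripper_width: 43.0
```

Emit:
play_rows(moves=[[[0,0,-0.01],0,1],[[0,0,-0.014],0,1],[[0,0,-0.014],0,1]])

```text
clock: 32.3
position: [520.4, -290.9, 186.1]
ee_rot: [0.999, -0.035, -0.004, 0.001]
contact_force: [0.8, -0.5, -5.4]
gripper_width: 42.7
```

Emit:
play_rows(moves=[[[0,0,-0.006],0,1],[[0,0,-0.006],0,1]])

```text
clock: 32.55
position: [520.3, -291.0, 185.3]
ee_rot: [0.999, -0.035, -0.003, 0.001]
contact_force: [-2.8, 1.4, 3.9]
gripper_width: 42.7
```

Contact with the floor. Release and lift.

Emit:
play_rows(moves=[[[0,0,0],0,-0.5],[[0,0,0],0,-0.5],[[0,0,0],0,-0.5],[[0,0,0],0,-0.5],[[0,0,0.2],0,-0.5],[[0,0,0.35],0,-0.5],[[0,0,0.35],0,-0.5],[[0,0,0.35],0,-0.5]])

```text
clock: 33.55
position: [519.9, -290.8, 289.9]
ee_rot: [0.999, -0.035, -0.004, 0.001]
contact_force: [-0.1, -0.6, -0.4]
gripper_width: 64.2
```

Emit:
play_rows(moves=[[[0.05,0.2,0],0,1],[[0.15,0.4,0],0,1],[[0.25,0.6,0],0,1],[[0.35,0.82,0],0,1],[[0.35,0.82,0],0,1],[[0.35,0.82,0],0,1],[[0.35,0.82,0],0,1]])

```text
clock: 34.42
position: [624.2, -46.0, 288.9]
ee_rot: [0.999, -0.036, -0.005, 0.001]
contact_force: [0.0, -0.1, -0.0]
gripper_width: 0.3
```

```bash
python3 - <<'E'
from h import *
s0=arm.read_state();print(s0['position'],s0['gripper_width'])
im=arm.get_image('wrist'); save(im,'w11');print([np.round(w2px(im,(706,y,40))) for y in (80,-45,-170)])
im=arm.get_image('side'); crop(im,'s11',180,310,100,310,4); save(im,'side11')
for q in ['bar_centre']: print([(np.round(d['centre'],0).tolist(),round(d['conf'],2)) for d in arm.look_for(q,im)])
im=arm.get_image('top'); save(im,'top11')
E
```

```text
[624.20345493 -45.96433425 288.89220257] 0.25641873590833414
[array([ 83., 103.]), array([244.,  91.]), array([409.,  79.])]
[([707.0, -60.0, 41.0], 0.91), ([707.0, -54.0, 41.0], 0.34)]
```

View pics/w11.png

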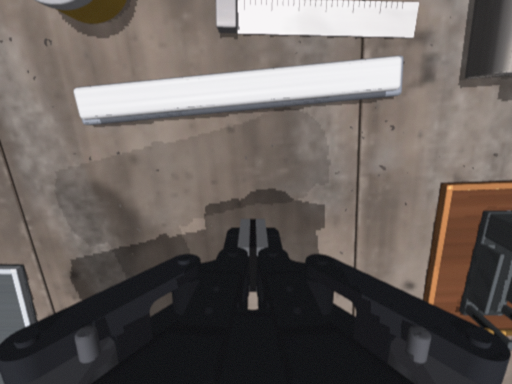

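View pics/s11.png

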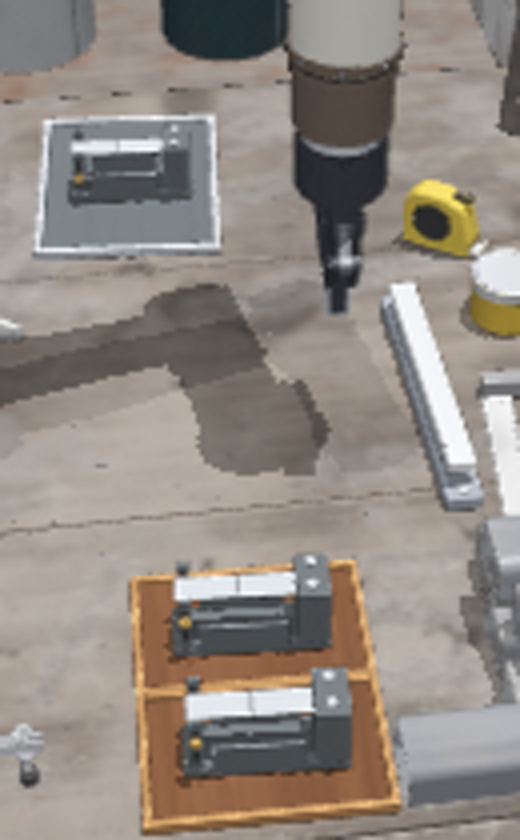

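View pics/top11.png

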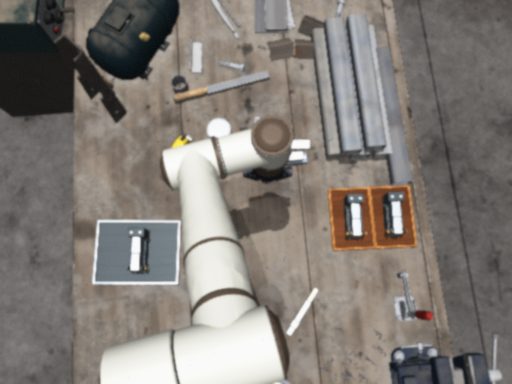

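All three units stand flat in their trays: one in the steel tray at (138,250) and two in the wooden pockets at (356,216) and (395,213) in the top view. The bar in the wrist view runs from about (80,105) to (402,75).

```bash
python3 - <<'E'
from h import *
im=arm.get_image('wrist'); crop(im,'w12',60,420,40,140,2)
for uv in [(79,105),(402,73)]: print(np.round(px2w(im,*uv,40)))
E
```

```text
[706.  84.  40.]
[ 711. -165.   40.]
```

View pics/w12.png

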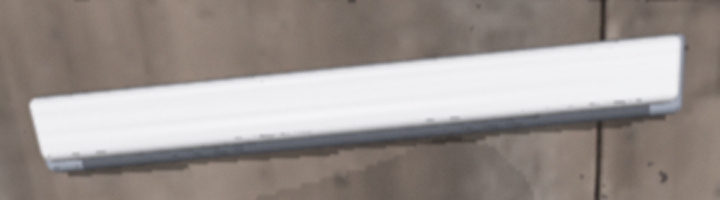

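The bar ends give a length of 249 mm (true 250) and a centre at about (707,−41).

Emit:
play_rows(moves=[[[0.15,0.017,0],0,1],[[0.277,0.017,0],0,1],[[0.277,0.017,0],0,1],[[0.277,0.017,-0.12],0,1],[[0.277,0.017,-0.2],0,1],[[0.277,0.017,-0.23],0,1],[[0.277,0.017,-0.23],0,1]])

```text
clock: 35.55
position: [707.3, -41.1, 221.0]
ee_rot: [0.999, -0.036, -0.004, 0.001]
contact_force: [0.3, -0.7, -0.9]
gripper_width: 0.2
```

Emit:
play_rows(moves=[[[0,0,-0.01],0,1],[[0,0,-0.02],0,1],[[0,0,-0.02],0,1]])

```text
clock: 35.92
position: [707.3, -41.1, 215.2]
ee_rot: [0.999, -0.036, -0.004, 0.001]
contact_force: [-0.2, -0.2, 0.1]
gripper_width: 0.3
```

Emit:
play_rows(moves=[[[0,0,-0.01],0,1],[[0,0,-0.02],0,1],[[0,0,-0.027],0,1],[[0,0,-0.027],0,1]])

```text
clock: 36.42
position: [707.5, -41.1, 207.8]
ee_rot: [0.999, -0.036, -0.004, 0.001]
contact_force: [-1.9, 0.4, 5.1]
gripper_width: 0.2
```

Emit:
play_rows(moves=[[[0,0,-0.007],0,1],[[0,0,-0.009],0,1],[[0,0,-0.009],0,1]])

```text
clock: 36.8
position: [707.5, -41.0, 205.9]
ee_rot: [0.999, -0.036, -0.003, 0.001]
contact_force: [-2.9, 0.5, 7.3]
gripper_width: -0.0
```

Emit:
play_rows(moves=[[[0,0,-0.009],0,1],[[0,0,-0.009],0,1],[[0,0,-0.009],0,1],[[0,0,-0.009],0,1]])

```text
clock: 37.3
position: [707.5, -41.0, 205.5]
ee_rot: [0.999, -0.035, -0.003, 0.001]
contact_force: [-4.6, 1.4, 11.2]
gripper_width: 0.1
```

```bash
python3 - <<'E'
from h import *
im=arm.get_image('side'); crop(im,'s13',230,330,140,250,6)
E
```

```text
(no output)
```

View pics/s13.png

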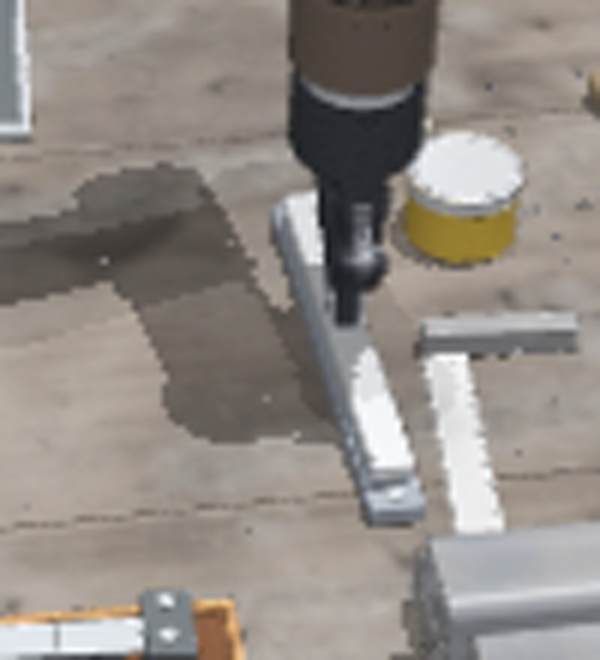

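The bar is right down: force rose to 11 N with no more travel, and both ends look level. Release it and retreat.

Emit:
play_rows(moves=[[[0,0,0.1],0,1],[[0,0,0.3],0,1],[[-0.2,0,0.5],0,1],[[-0.5,0.05,0.6],0,1],[[-0.7,0.05,0.6],0,1],[[-0.7,0.05,0.6],0,1],[[-0.7,0.05,0.6],0,1],[[-0.7,0.05,0.6],0,1]])

```text
clock: 38.35
position: [497.8, -25.9, 385.4]
ee_rot: [0.999, -0.035, -0.003, 0.001]
contact_force: [0.3, 0.3, -0.2]
gripper_width: -0.1
```

```bash
python3 - <<'E'
from h import *
s0=arm.read_state();print(s0['position'],s0['clock'])
im=arm.get_image('top'); save(im,'top14'); crop(im,'t14',320,425,180,255,7); crop(im,'t14b',85,190,210,295,6)
im=arm.get_image('side'); crop(im,'s14',180,310,120,310,4); crop(im,'s14b',210,285,235,310,8); crop(im,'s14c',185,245,125,170,10)
E
```

```text
[497.79168653 -25.90441662 385.43643987] 38.35
```

View pics/t14.png

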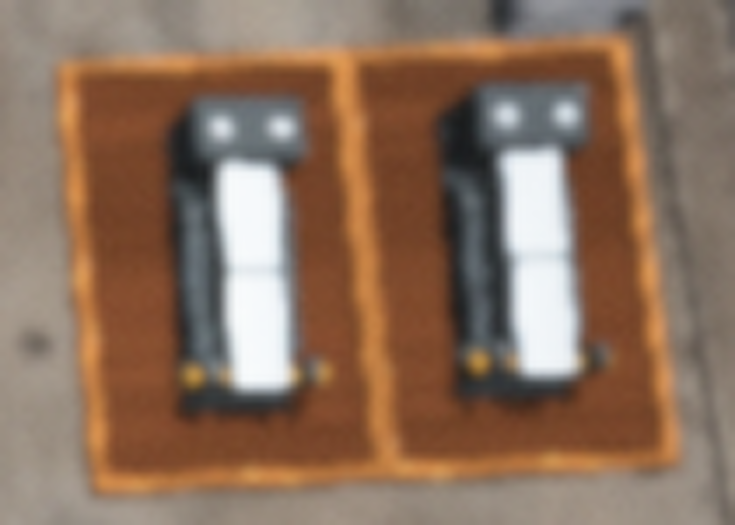

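View pics/t14b.png

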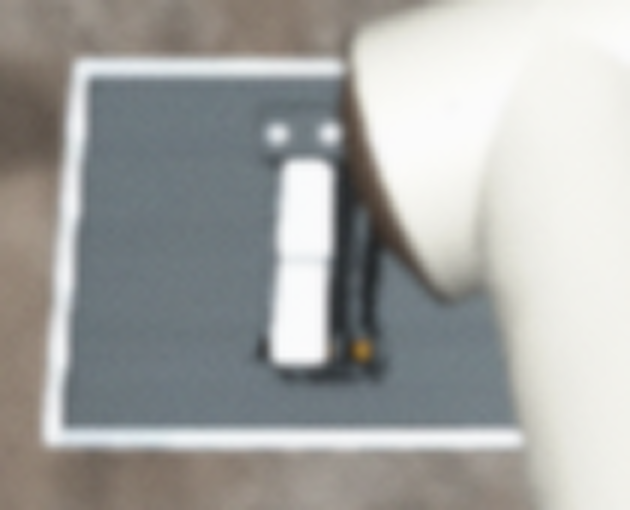

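View pics/s14b.png

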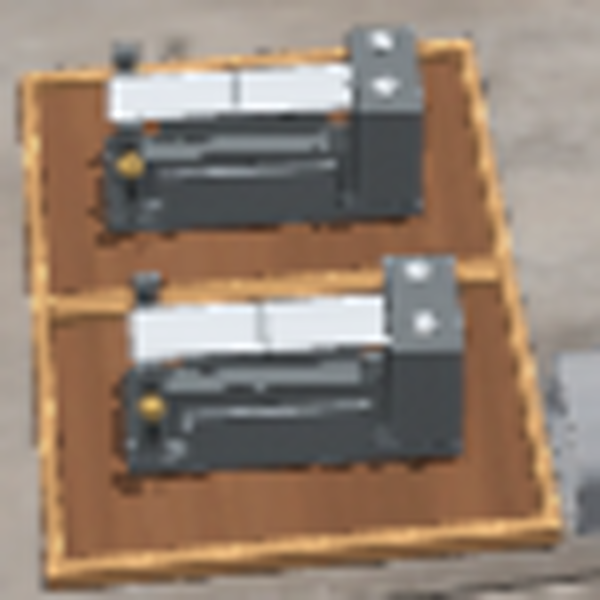

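View pics/s14.png

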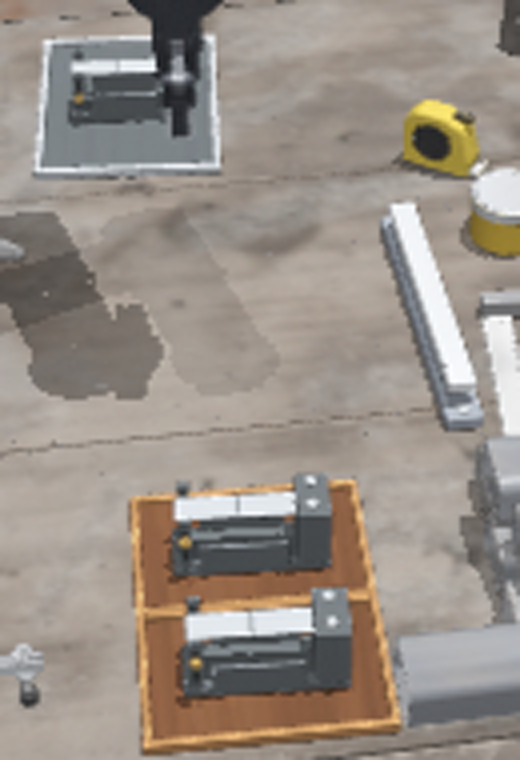

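View pics/s14c.png

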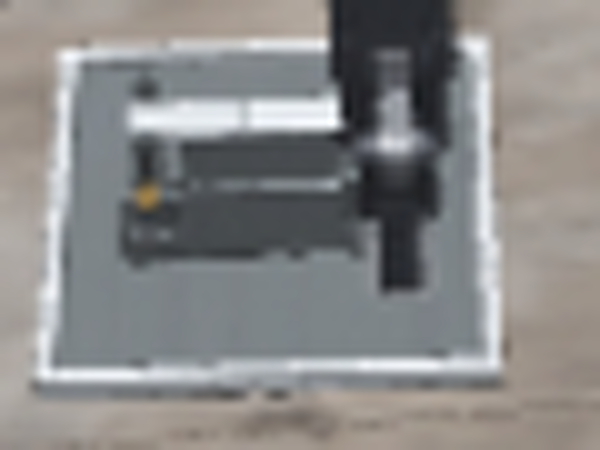

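Checking the tell-tale drops from the saved before/after side crops, using the brass centroid.

```bash
python3 - <<'E'
from h import *
S=arm.get_image('side')
def cen(n,x,y,r=16):
    im=cv2.imread(f'pics/{n}.png').astype(float)[y-r:y+r,x-r:x+r]; w=np.clip(im[...,2]-im[...,0]-40,0,None)
    yy,xx=np.mgrid[-r:r,-r:r]; return x+(w*xx).sum()/w.sum(),y+(w*yy).sum()/w.sum(),w.sum()
def mm(p): a=w2px(S,(*p,45));b=w2px(S,(*p,40)); return (b[1]-a[1])/5*5
for nm,b,a,p in [('C',('s1',79,392),('s2',79,396),(394,75)),('A',('s2',267,361),('s4',267,365),(535,90)),('A6',('s2',267,361),('s6',267,365),(535,90)),('B',('s3',308,517),('s4',308,533),(540,-85))]:
    B=cen(*b);A=cen(*a); print(nm,np.round(B,2),np.round(A,2),'drop mm',(A[1]-B[1])/mm(p))
E
```

```text
C [  78.93  391.35 2316.  ] [  79.4   394.93 3249.  ] drop mm 3.271013101521863
A [ 266.99  359.65 2713.  ] [ 267.07  364.35 2712.  ] drop mm 4.313683250508183
A6 [ 266.99  359.65 2713.  ] [ 266.98  363.83 3556.  ] drop mm 3.8384685294968435
B [ 308.69  517.13 2919.  ] [ 308.78  532.89 3038.  ] drop mm 14.08138905159424
```

C's reading is shadowed and marginal, so I'll estimate it more carefully against the leaf as a reference, unpressed versus now.

```bash
python3 - <<'E'
from h import *
from scipy.optimize import least_squares
S=arm.get_image('side'); im0=cv2.imread('pics/side0.png'); im1=cv2.cvtColor(S['pixels'],cv2.COLOR_RGB2BGR)
def cen(im,u,v,r=4):
    k=8; u=int(round(u));v=int(round(v)); c=im[v-r:v+r+1,u-r:u+r+1].astype(float)
    w=np.clip(c[...,2]-c[...,0]-35,0,None)*(c[...,1]>c[...,2]*.55); yy,xx=np.mgrid[-r:r+1,-r:r+1]; return u+(w*xx).sum()/w.sum(),v+(w*yy).sum()/w.sum(),w.sum()
# knob pixel start (from views) and unit pose
obs={'C0':(im0,180+94/6,130+289/6,444.3,100.4,.02,0),'A0':(im0,180+321/6,130+252/6,588.5,104.4,-.235,0),'B0':(im0,180+371/6,130+439/6,596,-74,-.25,0),
'A1':(im1,210+131/8,235+164/8,520.3,-291,-.07,4),'C1':(im1,210+152/8,235+406/8,514.7,-404.8,-.07,4),'B1':(im1,185+147/10,125+195/10,474.2,324.4,-.078,4)}
for k,(im,u,v,x,y,yw,dz) in obs.items():
    c=cen(im,u,v,3)
    # solve local x and z at fixed local y
    def P(q): 
        lx,ly=q[0],-24; return (x+np.cos(yw)*lx-np.sin(yw)*ly,y+np.sin(yw)*lx+np.cos(yw)*ly,q[1]+dz)
    r=least_squares(lambda q:np.subtract(w2px(S,P(q)),c[:2]),[-52,45])
    print(k,np.round(c,2),np.round(r.x,1))
E
```

```text
C0 [195.39 177.54 140.  ] [-49.3  45.7]
A0 [233.01 171.46 185.  ] [-51.3  45. ]
B0 [241.41 202.83 203.  ] [-49.8  45.6]
A1 [225.85 255.14 310.  ] [-51.8  40. ]
C1 [228.42 285.21 280.  ] [-50.3  40.7]
B1 [199.27 144.27  96.  ] [-51.4  29.9]
```

The tell-tales read about 5.0 mm (A), 5.0 mm (C) and 15.7 mm (B), all in range. The bar is up and the robot is clear.

```bash
python3 - <<'E'
from h import *
print(arm.job_done())
E
```

```text
the job is handed in; nothing more can be done
None
```

The job is handed in, after about 38 s of the 210 s allowed. Three spring units were on the bench, so I tested and put away all three. The interface gives no verdict, so the results below rest on my own checks.

| Unit (start position) | Press force | Travel under the tool | Tell-tale (estimated) | Judged | Placed |
|---|---|---|---|---|---|
| C (near left) | 10.0 N | about 2.3 mm | about 5.0 mm | sound | far pocket of the wooden tray |
| A (far left) | 9.6 N | about 2.4 mm | about 5.0 mm | sound | near pocket of the wooden tray |
| B (right) | 10.1 N | about 7 mm | about 15.7 mm | tired | steel tray |

- **Bar switch:** I pressed it at its middle until it bottomed. The force rose to 11 N with no more travel, and both ends looked level. It then came back up.
- **Final pictures:** All three units stand flat and near the middle of their tray or pocket. The bar is up and the arm is well clear. No unit was knocked aside that I could see, and the arm never touched the other tools.
- **One check disagreed:** A first, rougher tell-tale estimate, partly in shadow, gave 3.3 mm for C, 3.8–4.3 mm for A and 14.1 mm for B. These are lower but still in range. The table uses the later measurement, which allows for each unit's position.

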